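# Set the freshly painted piece in the free drying bay

## Robot

A 7-joint arm with a two-finger parallel gripper is mounted at the origin on the work surface. World frame = base frame: x ahead of the robot, y to its left, z up, the work surface at z = 0. Lengths are in m, angles in rad, forces in N, time in s.
With the tool pointing down it reaches from about 0.4 to 0.875 m from the base axis. Payload 6.5 kg.
Tool frame: the origin (TCP) lies midway between the tips of the shut fingers; the grasp point (between the pads) lies 19 mm behind it; z points along the fingers, y is the line along which they close (so a half turn about z gives the same grasp; the last joint's range is limited). The gripper opens to 85 mm and grips with 20 to 120 N. Pads are 22 mm wide; open, the fingers measure 114 mm over their backs; the gripper's body (76 mm by 85 mm) begins 54 mm behind the grasp point. The pads swing forward as they close: fully open they stand 13 mm farther back than shut.
Start: joints at [-1.29, 0.536, -0.004, 1.538, 0.003, 1.067, -0.071], TCP at [0.221, 0.611, 0.231] pointing down, gripper open.
Joint ranges: [-2.7, 2.7], [-0.37, 2.16], [-1.27, 1.26], [0.24, 2.4], [-1.31, 4.45], [0.19, 1.91], [-2.76, 2.76]. Speed limits (rad/s): [2.39, 2.39, 3.14, 3.14, 3.14, 3.14, 3.14].

## Interface

Orientations are given as a unit quaternion [x, y, z, w].
In Python, from rig import env gives the robot as it stands. The module is installed in compiled form; this text tells all that it offers.
- The arm moves only by the tool carry_out, never from a script. Its argument "steps" is a list of rows, each a list of 3 entries, a list of its own where there are three numbers: the shift along the tool's x, y, z in m, then the turn about the tool's z in units of 8 degrees (1.0 is 8 degrees), then the closure, from 0 (fully open) to 1 (shut). In form: [[[dx, dy, dz], roll, jaw], ...]. A call has 1 to 5 rows; each row is the pose to reach, as a shift and turn from the pose commanded when the call began, along the tool's axes at that moment; what a row does not reach only later rows make up. A row lasts 1/8 s, in which the tool goes at most 62.5 mm and 10.7 degrees, less where a joint would pass 70% of its speed; a pose out of reach is approached as far as the arm can. A call with a gripper value outside its range is refused whole. The fingers move at their own pace and stop on an object; the grip force is fixed at half the most. Time passes only in rows, so rows that repeat a pose let the fingers close. It gives the time, the measured TCP pose, the force, the opening and the grip force at its end, in the units of the state.
- env.get_state(): the state, without advancing time (a new reading comes with each control period).
- env.read_camera(name): name is "scene" or "top"; returns a dict with "img" (480x640x3 uint8, red, green, blue), "mtx" (3x3 intrinsics, pixels), "world_from_camera" (4x4, takes a point from camera to world coordinates). Camera axes: x right, y up, looking along -z (the intrinsics and any distortion apply to the point x, -y, -z); pixel columns grow to the right and rows downward; lengths in m; the calibration is good to about 2 mm. A picture is of the moment at which its call begins. There is no depth.
- env.finish_job(): hands the job in; it is judged then, once.
The state is a dict: "time_s": time; "q": joint angles; "dq": joint speeds; "tau": joint torques, N m; "eef_pos": TCP position; "tcp_rot": TCP orientation; "force": force on the tool from outside, world axes, zero at the start; "ft_torque": the same for the moment, N m; "grip_width": opening from 0.0 (shut) to 1.0 (fully open); "grasp_force": force on a finger pad.
Only numpy, scipy, OpenCV 4.12 (cv2) and the standard library are available. Lean on these libraries where they do the work, as an engineer would, in place of code of your own. Each camera call takes 0.05 s, during which the arm holds its last target. There are 200 camera calls.

## Task

The red piece on the blue painting mat has just been painted. Stand it upright to dry in the one free bay of the white three-bay drying tray, leaving the black and the ochre pieces that already stand in the other two bays where they are.

Things in the scene. Friction and masses are not known exactly. Their poses are not given: they have to be found in the camera images.
- red_piece: Red bell-shaped piece, foot 44 mm across, tapering to 22 mm, 95 mm tall in all: an upright light-wood stick (12 mm diameter) stands in the middle of its top, from 34 to 95 mm above the underside. Loose, about 90 g. Origin: centre of its underside; z up along the stick. Stands on the blue mat (2 mm thick), which also carries two paint jars 42 mm tall.
- tray: White open tray, fixed, 100 mm (its x) by 234 mm (its y), 22 mm high, walls and floor 4 mm thick. Two dividers as high as the rim part it into three equal bays along its y, each 92 x 73 mm inside, centred at y = -76.7, 0 and +76.7 mm. Origin: centre of the underside, z up. Left or right of the robot, turned up to 20 degrees from the base axes; which bay is free varies.
- black_piece: Black rounded turned piece, 44 mm at its widest, 95 mm tall in all: an upright light-wood stick (12 mm diameter) stands in the middle of its top, from 34 to 95 mm above the underside. Loose, about 90 g. Origin: centre of its underside; z up along the stick. Starts upright near the middle of one of the tray's bays.
- ochre_piece: Ochre-yellow turned piece with a straight lower part, 44 mm across, and a sloping shoulder, 95 mm tall in all: an upright light-wood stick (12 mm diameter) stands in the middle of its top, from 34 to 95 mm above the underside. Loose, about 90 g. Origin: centre of its underside; z up along the stick. Starts upright near the middle of another bay of the tray.
Not all that is in view belongs to the job. Of the things that look like the red_piece, take the one that is farthest from the robot's base at the start.

How it is judged:
At the end, for the whole second after the job is handed in: The red piece stands released and at rest on the floor of the tray's free bay, within 16 mm of the bay's centre along the tray and 26 mm across it (anywhere flat inside the bay), upright within 10 degrees; the black and ochre pieces are within 12 mm of where they started ((y of red_piece in the frame of tray between -0.0927 and -0.0607 m or y of red_piece in the frame of tray between -0.016 and 0.016 m or y of red_piece in the frame of tray between 0.0607 and 0.0927 m) and x of red_piece in the frame of tray between -0.026 and 0.026 m and z of red_piece in the frame of tray between -0.002 and 0.01 m and angle between red_piece's own z axis and vertical below 0.17 rad and linear speed of red_piece below 0.02 m/s and contact force between the fingers and red_piece below 0.1 N and distance of each of black_piece, ochre_piece from where it was at the start of the episode below 0.012 m); the robot touches nothing.
It fails at once if the black piece is shifted by more than 12 mm or tipped over (distance of black_piece from where it was at the start of the episode above 0.012 m or angle between black_piece's own z axis and vertical above 0.35 rad).
It fails at once if the ochre piece is shifted by more than 12 mm or tipped over (distance of ochre_piece from where it was at the start of the episode above 0.012 m or angle between ochre_piece's own z axis and vertical above 0.35 rad).
It also fails if it takes over 32 s, if anything falls off the work surface, if the arm or the gripper's body presses on something with over 40 N, if the wrist force passes 120 N, or if a joint passes its speed limit or range.

## Working session

There is one attempt and no reset: what is moved stays moved. The work goes in short steps, Python scripts to look and compute and a tool call to move; the robot and the scene stay as the last step left them, time stands still between calls to the robot, and variables do not carry over. Pictures are saved under pics/ and viewed, at most 10 in all, crops included, and the job is handed in when it is done.

Besides the shell and the picture viewer there is one more tool, called after "Request:" as name(argument=value, ...) on one line, values as JSON. carry_out: Moves the arm, as the interface text tells. Its arguments: {"type":"object","properties":{"steps":{"type":"array"}},"required":["steps"]}

```bash
mkdir -p pics
cat > h.py <<'E'
import numpy as np, cv2
from rig import env
def snap(n,tag):
    c=env.read_camera(n); cv2.imwrite(f'pics/{tag}.png',c['img'][:,:,::-1]); np.savez(f'{tag}.npz',K=c['mtx'],T=c['world_from_camera']); return c
def ray(tag,px):
    d=np.load(tag+'.npz');K,T=d['K'],d['T'];u,v=px
    r=np.linalg.inv(K)@[u,v,1]; r=T[:3,:3]@[r[0],-r[1],-r[2]]; return T[:3,3],r/np.linalg.norm(r)
def atz(tag,px,z):
    o,r=ray(tag,px); return o+r*(z-o[2])/r[2]
def tri(*obs):
    A=0;b=0
    for t,p in obs:
        o,r=ray(t,p);P=np.eye(3)-np.outer(r,r);A=A+P;b=b+P@o
    x=np.linalg.solve(A,b); return x,[round(float(np.linalg.norm((np.eye(3)-np.outer(r,r))@(x-o))),4) for o,r in [ray(*q) for q in obs]]
E
python3 - <<'E'
from h import *
for n in('scene','top'):
    c=snap(n,n+'0'); print(c['mtx'].round(1).tolist(),c['world_from_camera'].round(3).tolist())
s=env.get_state(); print(s['time_s'],s['eef_pos'],s['tcp_rot'])
E
```

```text
[[574.3, 0.0, 321.4], [0.0, 574.3, 238.2], [0.0, 0.0, 1.0]] [[0.623, -0.525, 0.58, 1.138], [0.782, 0.401, -0.477, -0.498], [0.017, 0.751, 0.661, 0.772], [0.0, 0.0, 0.0, 1.0]]
[[493.0, 0.0, 312.3], [0.0, 493.0, 242.0], [0.0, 0.0, 1.0]] [[0.026, 0.992, -0.127, 0.339], [-0.999, 0.022, -0.037, 0.014], [-0.034, 0.128, 0.991, 1.046], [0.0, 0.0, 0.0, 1.0]]
0.1 [0.22076918 0.61075829 0.2304721 ] [ 1.72524947e-01  9.85004820e-01 -8.00469520e-04 -7.94700145e-05]
```

View pics/scene0.png

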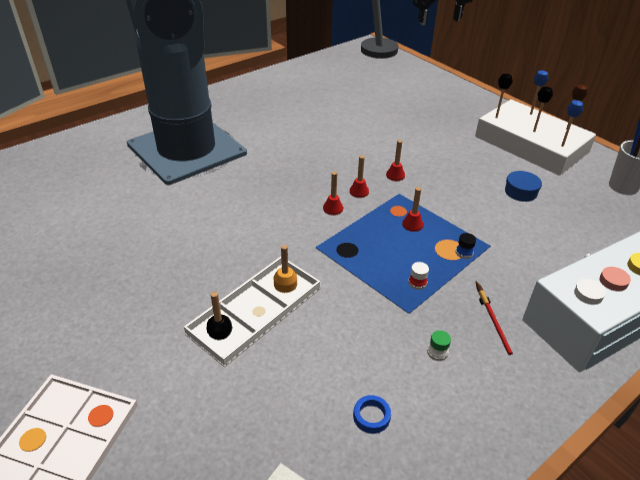

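View pics/top0.png

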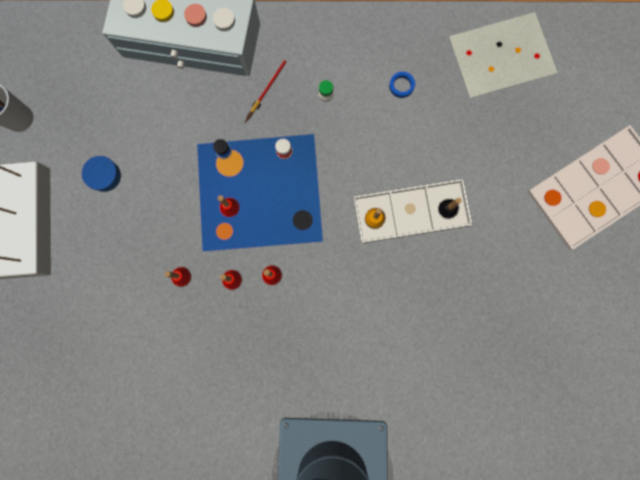

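The free bay is the middle one: scene (259,312), top (410,209).

Red candidates, top / scene pixels:
- On the mat: (229,207) / (414,215)
- Off the mat: (180,276) / (397,165), (232,280) / (360,180) and (272,275) / (333,200)

I choose the one on the mat, since it is also the farthest from the base at top (333,470). I'll check it in a close crop.

Run:
```python
import cv2,numpy as np
def cr(t,x,y,w,h,k):
    return cv2.resize(cv2.imread(f'pics/{t}.png')[y:y+h,x:x+w],None,fx=k,fy=k,interpolation=cv2.INTER_CUBIC)
a=np.hstack([cr('scene0',380,180,80,60,5),cr('top0',190,180,80,60,5)])
b=np.hstack([cr('scene0',180,240,160,120,2.5),cr('top0',345,160,133,100,3)[:300,:399],np.zeros((300,1,3),np.uint8)])
cv2.imwrite('pics/c1.png',np.vstack([a,b]))
```

```text
(no output)
```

View pics/c1.png

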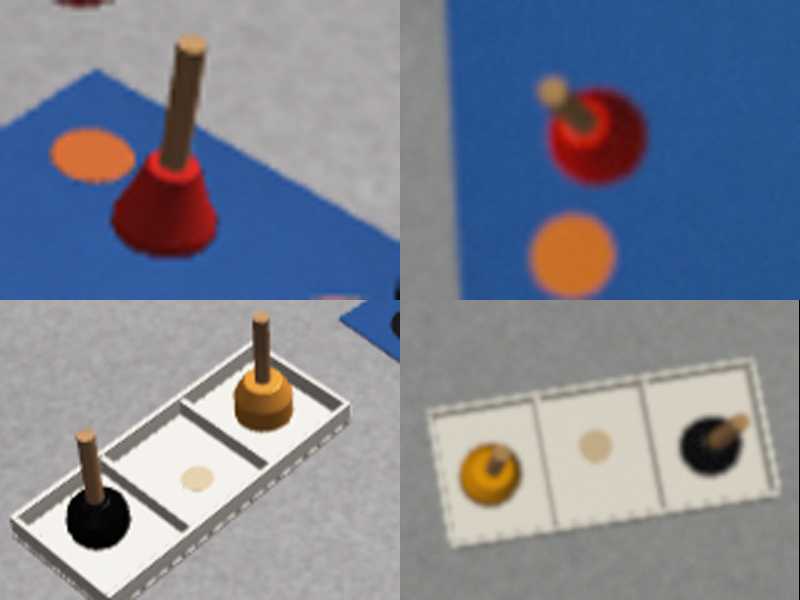

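Upper crops: the chosen red bell piece is upright on the mat. Its stick tip is at scene (418,188.4) and top (220.6,198), its foot at scene (413,224) and top (229.6,207.4). Lower crops: the tray holds black and ochre in the end bays. The middle bay is empty apart from a flat dried stain.

Run:
```python
from h import *
S='scene0';T='top0'
p=lambda *a:print(*[np.round(x,4) for x in a])
p(*tri((S,(417.8,188)),(T,(220.4,197.8))))
p(*tri((S,(412.8,224)),(T,(229.4,207.2))))
p('foot top z=.005',atz(T,(229.4,207.2),.005), atz(S,(412.8,224),.005))
s=lambda x,y:(180+x/2.5-.3,240+(y-300)/2.5-.3)
t=lambda x,y:(345+(x-400)/3-.3,160+(y-300)/3-.3)
print('dividers')
D=[tri((S,s(*a)),(T,t(*b))) for a,b in [((103,455),(643,380)),((187,528),(663,507)),((182,403),(538,398)),((266,466),(556,527))]]
for d in D:p(*d)
C=[tri((S,s(*a)),(T,t(*b))) for a,b in [((12,520),(755,358)),((262,343),(428,408)),((350,403),(450,548))]]
print('corners')
for d in C:p(*d)
k=[atz(T,t(*b),.022) for b in[(755,358),(428,408),(450,548),(780,495)]]
p('top corners',*k); p(sum(k)/4)
m=[atz(S,s(*b),.022) for b in[(103,455),(187,528),(182,403),(266,466)]]; p('scene div mid',sum(m)/4)
m=[atz(T,t(*b),.022) for b in[(643,380),(663,507),(538,398),(556,527)]]; p('top div mid',sum(m)/4)
L=k[0]+k[3]-k[1]-k[2]; p('long axis angle deg',np.degrees(np.arctan2(L[1],L[0])))
for n,q in(('ochre tip',((262,318),(502,455))),('black tip',((86,436),(740,423)))): p(n,*tri((S,s(*q[0])),(T,t(*q[1]))))
```

```text
[0.5443 0.2335 0.0979] [0.0003 0.0003]
[0.5446 0.2348 0.0042] [0.0008 0.0008]Traceback (most recent call last):
  File "<stdin>", line 6, in <module>
  File "<stdin>", line 3, in <lambda>
    return _wrapfunc(a, 'round', decimals=decimals, out=out)
    return _wrapit(obj, method, *args, **kwds)
    result = getattr(arr, method)(*args, **kwds)
numpy._core._exceptions._UFuncNoLoopError: ufunc 'multiply' did not contain a loop with signature matching types (dtype('<U15'), dtype('float64')) -> None
```

Run:
```python
from h import *
S='scene0';T='top0'
p=lambda *a:print(*[x if isinstance(x,str) else np.round(x,4) for x in a])
s=lambda x,y:(180+x/2.5-.3,240+(y-300)/2.5-.3)
t=lambda x,y:(345+(x-400)/3-.3,160+(y-300)/3-.3)
D=[tri((S,s(*a)),(T,t(*b))) for a,b in [((103,455),(643,380)),((187,528),(663,507)),((182,403),(538,398)),((266,466),(556,527))]]
for d in D:p('div',*d)
C=[tri((S,s(*a)),(T,t(*b))) for a,b in [((12,520),(755,358)),((262,343),(428,408)),((350,403),(450,548))]]
for d in C:p('corner',*d)
k=[atz(T,t(*b),.022) for b in[(755,358),(428,408),(450,548),(780,495)]]
p('top corners',*k); p(sum(k)/4)
m=[atz(S,s(*b),.022) for b in[(103,455),(187,528),(182,403),(266,466)]]; p('scene div mid',sum(m)/4)
m=[atz(T,t(*b),.022) for b in[(643,380),(663,507),(538,398),(556,527)]]; p('top div mid',sum(m)/4)
L=k[0]+k[3]-k[1]-k[2]; p('long axis deg',np.degrees(np.arctan2(L[1],L[0])))
for n,q in(('ochre tip',((262,318),(502,455))),('black tip',((86,436),(740,423)))): p(n,*tri((S,s(*q[0])),(T,t(*q[1]))))
from scipy.spatial.transform import Rotation as R
p(R.from_quat(env.get_state()['tcp_rot']).as_matrix())
```

```text
div [ 0.5663 -0.1988  0.0779] [0.0287 0.0287]
div [ 0.5297 -0.1871 -0.0428] [0.0286 0.0286]
div [ 0.553  -0.1295  0.0732] [0.0288 0.0288]
div [ 0.515  -0.1079 -0.0438] [0.0303 0.0303]
corner [ 0.5827 -0.2725  0.0816] [0.0288 0.0288]
corner [ 0.5425 -0.0554  0.08  ] [0.0286 0.0286]
corner [ 0.5019 -0.025  -0.0388] [0.037 0.037]
top corners [ 0.6107 -0.2623  0.022 ] [ 0.5705 -0.0336  0.022 ] [ 0.4714 -0.0504  0.022 ] [ 0.5135 -0.2782  0.022 ]
[ 0.5415 -0.1561  0.022 ]
scene div mid [ 0.544  -0.1598  0.022 ]
top div mid [ 0.5409 -0.154   0.022 ]
long axis deg -79.7784
ochre tip [ 0.5238 -0.0776  0.0972] [0.001 0.001]
black tip [ 0.5474 -0.2315  0.0977] [0.0002 0.0002]
[[-9.405e-01  3.399e-01 -4.000e-04]
 [ 3.399e-01  9.405e-01 -1.500e-03]
 [-1.000e-04 -1.600e-03 -1.000e+00]]
```

Request:
carry_out(steps=[[[-0.043,-0.024,0],0.75,0],[[-0.087,-0.049,0],1.5,0],[[-0.13,-0.073,0],2.25,0],[[-0.173,-0.098,0],3.0,0],[[-0.216,-0.122,0],3.75,0]])

```text
time_s: 0.72
eef_pos: [0.3833, 0.4216, 0.2311]
tcp_rot: [0.423, 0.906, -0.0, -0.0]
force: [1.1, 0.2, -0.2]
grip_width: 1.002
grasp_force: 0.0
```

```bash
cat >> h.py <<'E'
from scipy.spatial.transform import Rotation as R
def togo(xyz,ydeg):
    s=env.get_state();M=R.from_quat(s['tcp_rot']).as_matrix()
    a=np.degrees(np.arctan2(M[1,1],M[0,1])); r=(a-ydeg+90)%180-90
    print('t',round(s['time_s'],2),'tcp',np.round(s['eef_pos'],4),'yaw',round(a,1),'q7',np.round(s['q'][6],2),'tilt',np.round(M[:2,2],4),'F',np.round(s['force'],1),'w',round(s['grip_width'],3),round(s['grasp_force'],1))
    print('shift',np.round(M.T@(np.array(xyz)-s['eef_pos']),4),'roll units',round(r/8,2))
E
python3 - <<'E'
from h import *
S='scene0';T='top0'
s=lambda x,y:(180+x/2.5-.3,240+(y-300)/2.5-.3)
t=lambda x,y:(345+(x-400)/3-.3,160+(y-300)/3-.3)
for a,b in [((12,520),(780,495)),((262,343),(450,548)),((350,403),(428,408)),((103,455),(663,507)),((187,528),(643,380)),((182,403),(556,527)),((266,466),(538,398)),((197,478),(595,446))]:
    x,e=tri((S,s(*a)),(T,t(*b))); print(x.round(4),e)
togo((.5445,.234,.14),10.2)
E
```

```text
[ 0.5143 -0.2789  0.0184] [0.0004, 0.0004]
[ 0.4739 -0.0475  0.0186] [0.0038, 0.0038]
[ 0.5704 -0.0335  0.0229] [0.0001, 0.0001]
[ 0.5031 -0.1993  0.0197] [0.0014, 0.0014]
[ 0.5931 -0.1872  0.0179] [0.0027, 0.0027]
[ 0.4886 -0.1252  0.0139] [0.0005, 0.0005]
[ 0.5793 -0.1129  0.0169] [0.0019, 0.0019]
[ 0.549  -0.1535  0.005 ] [0.0001, 0.0001]
t 0.72 tcp [0.3833 0.4216 0.2311] yaw 39.9 q7 -0.15 tilt [-0.0003 -0.0004] F [ 1.1  0.2 -0.2] w 1.002 0.0
shift [-0.2473  0.0032  0.0911] roll units 3.72
```

Request:
carry_out(steps=[[[-0.05,0.001,0.012],0.75,0],[[-0.1,0.001,0.03],1.5,0],[[-0.15,0.002,0.05],2.25,0],[[-0.2,0.003,0.07],3.0,0],[[-0.247,0.003,0.09],3.72,0]])

```text
time_s: 1.35
eef_pos: [0.5449, 0.2348, 0.1405]
tcp_rot: [0.642, 0.767, -0.0, 0.0]
force: [0.2, 0.2, 1.2]
grip_width: 0.999
grasp_force: 0.0
```

Run:
```python
from h import *
snap('scene','scene1')
im=cv2.imread('pics/scene1.png')
cv2.imwrite('pics/c2.png',cv2.resize(im[70:270,320:520],None,fx=3,fy=3,interpolation=cv2.INTER_CUBIC))
togo((.5445,.234,.052),10.2)
```

```text
t 1.4 tcp [0.5479 0.2268 0.1383] yaw 9.5 q7 -0.12 tilt [ 0.0005 -0.0064] F [ 2.2 -5.1 -1.7] w 1.0 0.0
shift [ 0.0082 -0.0021  0.0863] roll units -0.09
```

View pics/c2.png

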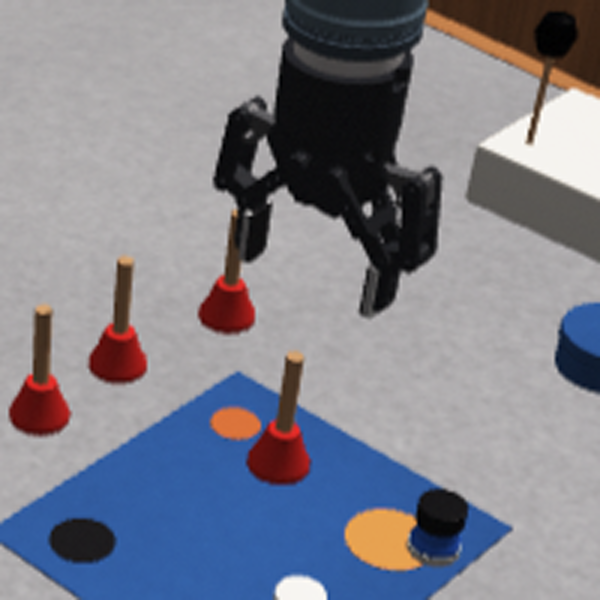

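The open gripper is above the chosen piece (stick tip at crop (294,357)), with the stick clear of both fingers. The arm was still swinging, so I'll let it settle first.

Request:
carry_out(steps=[[[0,0,0.01],0,0],[[0,0,0.02],0,0],[[0,0,0.02],0,0],[[0,0,0.02],0,0]])

```text
time_s: 1.9
eef_pos: [0.5438, 0.2373, 0.1216]
tcp_rot: [0.64, 0.769, 0.0, -0.0]
force: [-0.5, 0.4, 0.4]
grip_width: 1.0
grasp_force: 0.0
```

```bash
python3 -c "
from h import *
togo((.5445,.234,.052),10.2)"
```

```text
t 1.9 tcp [0.5438 0.2373 0.1216] yaw 10.5 q7 -0.11 tilt [0.0002 0.0005] F [-0.5  0.4  0.4] w 1.0 0.0
shift [-0.0034  0.0001  0.0696] roll units 0.03
```

Request:
carry_out(steps=[[[-0.003,0,0.02],0,0],[[-0.003,0,0.04],0,0],[[-0.003,0,0.06],0,0],[[-0.003,0,0.07],0,0],[[-0.003,0,0.07],0,0]])

```text
time_s: 2.52
eef_pos: [0.5441, 0.2331, 0.0504]
tcp_rot: [0.64, 0.768, -0.001, -0.0]
force: [0.3, 0.5, 0.7]
grip_width: 1.004
grasp_force: 0.0
```

Request:
carry_out(steps=[[[0,0,0],0,0.5],[[0,0,0],0,0.7],[[0,0,0],0,0.8],[[0,0,0],0,1],[[0,0,0],0,1]])

```text
time_s: 3.15
eef_pos: [0.5447, 0.2333, 0.0515]
tcp_rot: [0.64, 0.768, 0.0, 0.0]
force: [0.2, 0.2, 1.5]
grip_width: 0.123
grasp_force: 58.3
```

Request:
carry_out(steps=[[[0,0,0],0,1],[[0,0,0],0,1],[[0,0,0],0,1],[[0,0,0],0,1]])

```text
time_s: 3.65
eef_pos: [0.5447, 0.2333, 0.0514]
tcp_rot: [0.64, 0.768, 0.0, 0.0]
force: [-1.3, -0.5, 4.2]
grip_width: 0.12
grasp_force: 58.4
```

Request:
carry_out(steps=[[[0,0,-0.015],0,1],[[0,0,-0.045],0,1],[[0,0,-0.085],0,1],[[0,0,-0.115],0,1],[[0,0,-0.125],0,1]])

```text
time_s: 4.28
eef_pos: [0.5457, 0.2336, 0.1787]
tcp_rot: [0.64, 0.768, 0.002, 0.001]
force: [0.1, 0.3, -2.3]
grip_width: 0.12
grasp_force: 58.5
```

Request:
carry_out(steps=[[[0,0,0],0,1],[[0,0,0],0,1]])

```text
time_s: 4.53
eef_pos: [0.5437, 0.233, 0.1749]
tcp_rot: [0.64, 0.768, -0.001, -0.0]
force: [-0.4, 0.9, -2.0]
grip_width: 0.121
grasp_force: 58.5
```

Run:
```python
from h import *
snap('scene','scene2');snap('top','top2')
a=cv2.imread('pics/scene2.png')[60:260,330:480];b=cv2.imread('pics/top2.png')[120:320,150:300]
cv2.imwrite('pics/c3.png',cv2.resize(np.hstack([a,b]),None,fx=2.6,fy=2.6,interpolation=cv2.INTER_CUBIC))
togo((.541,-.156,.17),10.2)
```

```text
t 4.62 tcp [0.5439 0.2329 0.175 ] yaw 10.4 q7 -0.13 tilt [-0.002  -0.0012] F [-0.  -0.5 -2.6] w 0.12 58.5
shift [-0.3821 -0.0728  0.0055] roll units 0.02
```

View pics/c3.png

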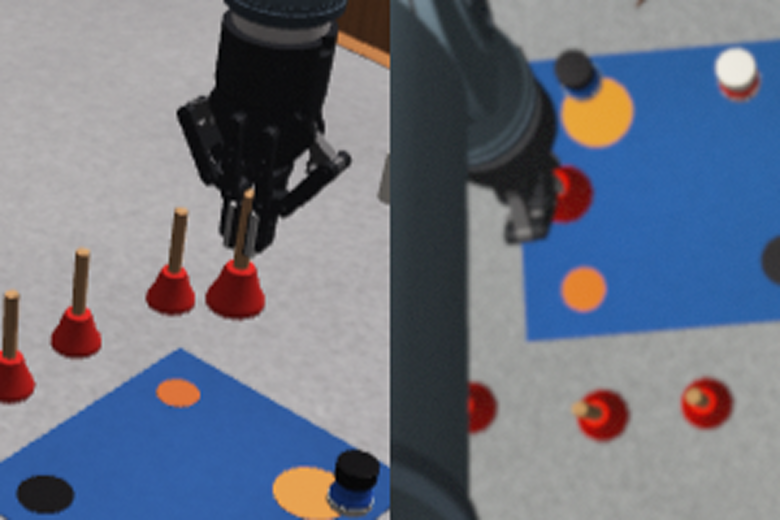

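The piece hangs upright in the grip, foot at crop (236,300), clear of the mat and of the other reds. I'll carry it over the tray at this height.

Request:
carry_out(steps=[[[-0.025,-0.005,0],0,1],[[-0.06,-0.012,0],0,1],[[-0.1,-0.02,0],0,1],[[-0.14,-0.028,0],0,1],[[-0.18,-0.036,0],0,1]])

```text
time_s: 5.25
eef_pos: [0.5411, 0.0483, 0.1756]
tcp_rot: [0.64, 0.768, -0.001, -0.0]
force: [0.1, 0.4, -0.4]
grip_width: 0.121
grasp_force: 58.5
```

Request:
carry_out(steps=[[[-0.04,-0.007,0],0,1],[[-0.08,-0.014,0],0,1],[[-0.12,-0.022,0],0,1],[[-0.16,-0.029,0],0,1],[[-0.185,-0.034,0],0,1]])

```text
time_s: 5.88
eef_pos: [0.5408, -0.1408, 0.1756]
tcp_rot: [0.641, 0.767, -0.001, -0.0]
force: [0.5, 0.5, -1.4]
grip_width: 0.123
grasp_force: 58.5
```

Request:
carry_out(steps=[[[-0.01,-0.003,0],0,1],[[-0.01,-0.003,0],0,1],[[-0.01,-0.003,0],0,1],[[-0.01,-0.003,0],0,1]])

```text
time_s: 6.38
eef_pos: [0.5406, -0.1473, 0.1762]
tcp_rot: [0.64, 0.769, 0.0, -0.0]
force: [0.5, 1.1, -1.6]
grip_width: 0.126
grasp_force: 58.5
```

Run:
```python
from h import *
snap('scene','scene3')
a=cv2.imread('pics/scene3.png')[200:370,150:350]
cv2.imwrite('pics/c4.png',cv2.resize(a,None,fx=3,fy=3,interpolation=cv2.INTER_CUBIC))
togo((.541,-.156,.0535),10.2)
```

```text
t 6.42 tcp [ 0.5405 -0.1476  0.1763] yaw 10.5 q7 0.57 tilt [-0.0001  0.0004] F [-0.7  0.6 -0.8] w 0.127 58.5
shift [-0.0084 -0.0011  0.1227] roll units 0.03
```

View pics/c4.png

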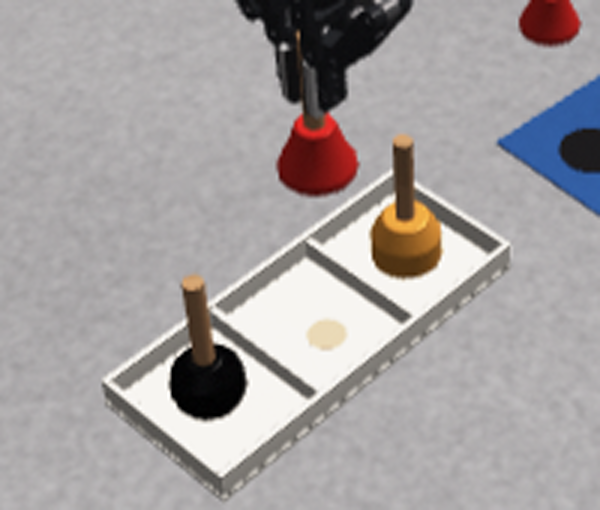

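The red piece hangs over the middle bay (foot around crop (318,165)), but the stick at (299,40)–(316,120) may lean a little. I'll check it by projecting a vertical.

Run:
```python
from h import *
f=lambda x,y:(150+x/3-.3,200+y/3-.3)
d=np.load('scene3.npz');K,T=d['K'],d['T']
def pr(X):
    c=np.linalg.inv(T)@np.r_[X,1]; u=K@[c[0],-c[1],-c[2]]; u=u[:2]/u[2]; return ((u+.3-[150,200])*3).round(0)
x,y=.5405,-.1476
print('expected: under',pr((x,y,.126)),'shoulder',pr((x,y,.16)),'top',pr((x,y,.221)))
print('foot at z.126',atz('scene3',f(318,168),.126))
print('black',pr((.5474,-.2315,.038)),pr((.5474,-.2315,.0977)))
im=cv2.imread('pics/c4.png')[0:210,220:430]
cv2.imwrite('pics/c5.png',cv2.resize(im,None,fx=2.5,fy=2.5,interpolation=cv2.INTER_CUBIC))
snap('top','top3'); a=cv2.imread('pics/top3.png')
```

```text
expected: under [315. 171.] shoulder [311. 125.] top [304.  35.]
foot at z.126 [ 0.53933836 -0.14472162  0.126     ]
black [204. 357.] [193. 283.]
```

View pics/c5.png

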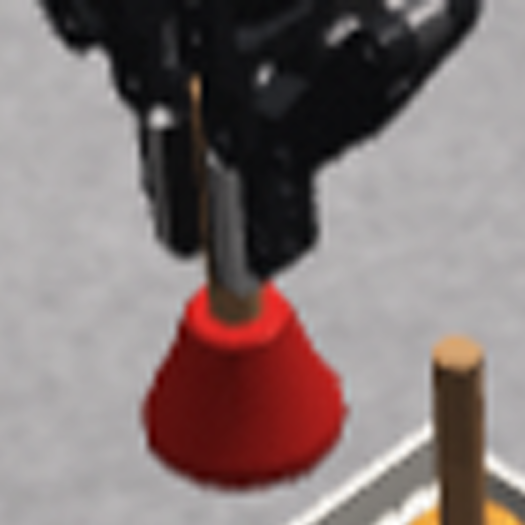

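Foot, shoulder and stick line up with the vertical to within about 3 px, so the lean is negligible. The foot sits about 3 mm towards +y, which I'll allow for on the way down.

Request:
carry_out(steps=[[[-0.01,-0.001,0.01],0,1],[[-0.01,-0.001,0.03],0,1],[[-0.01,-0.001,0.05],0,1],[[-0.01,-0.001,0.065],0,1],[[-0.01,-0.001,0.075],0,1]])

```text
time_s: 7.1
eef_pos: [0.5408, -0.1591, 0.1003]
tcp_rot: [0.64, 0.768, -0.0, -0.0]
force: [-0.0, -1.0, -1.2]
grip_width: 0.121
grasp_force: 58.5
```

Request:
carry_out(steps=[[[0,0,0.01],0,1],[[0,0,0.02],0,1],[[0,0,0.03],0,1],[[0,0,0.036],0,1],[[0,0,0.036],0,1]])

```text
time_s: 7.72
eef_pos: [0.5409, -0.1587, 0.0649]
tcp_rot: [0.64, 0.768, -0.0, -0.0]
force: [0.2, -1.1, -1.3]
grip_width: 0.12
grasp_force: 58.5
```

Run:
```python
from h import *
snap('scene','scene4')
a=cv2.imread('pics/scene4.png')[200:370,150:350]
cv2.imwrite('pics/c6.png',cv2.resize(a,None,fx=3,fy=3,interpolation=cv2.INTER_CUBIC))
togo((.541,-.156,.0535),10.2)
```

```text
t 7.78 tcp [ 0.5411 -0.1588  0.0652] yaw 10.4 q7 0.66 tilt [-0.0001  0.    ] F [ 0.8  0.1 -1.4] w 0.121 58.5
shift [0.0028 0.0004 0.0117] roll units 0.02
```

View pics/c6.png

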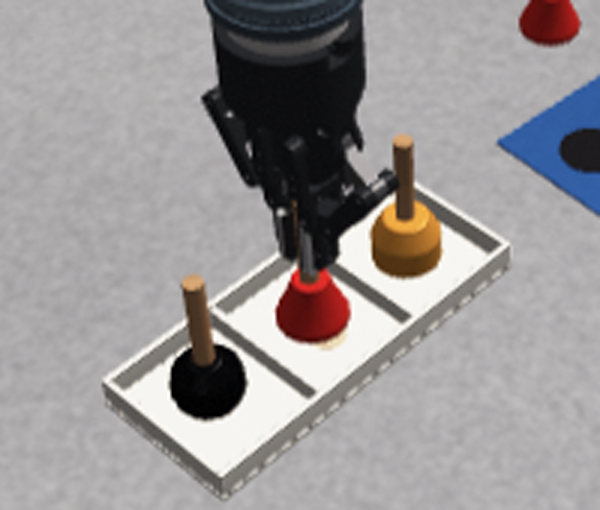

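The piece is over the middle bay with its foot around crop (313,315), between the two dividers; black and ochre haven't moved. I'll lower it the last 12 mm.

Request:
carry_out(steps=[[[0.002,0,0.004],0,1],[[0.002,0,0.008],0,1],[[0.002,0,0.0105],0,1],[[0.002,0,0.0115],0,1],[[0.002,0,0.0115],0,1]])

```text
time_s: 8.4
eef_pos: [0.5408, -0.1568, 0.0538]
tcp_rot: [0.64, 0.768, -0.0, 0.0]
force: [-0.4, 0.7, -0.7]
grip_width: 0.124
grasp_force: 58.5
```

Request:
carry_out(steps=[[[0,0,0.001],0,1],[[0,0,0.0015],0,1],[[0,0,0.0015],0,1]])

```text
time_s: 8.78
eef_pos: [0.5411, -0.157, 0.0534]
tcp_rot: [0.64, 0.768, 0.0, 0.0]
force: [-3.8, 1.4, 10.1]
grip_width: 0.119
grasp_force: 59.6
```

Contact at about 10 N, so it's on the floor. I'll ease up slightly, open gradually and rise.

Request:
carry_out(steps=[[[0,0,-0.001],0,1],[[0,0,-0.001],0,0.8],[[0,0,-0.001],0,0.7],[[0,0,-0.001],0,0.5],[[0,0,-0.001],0,0.3]])

```text
time_s: 9.4
eef_pos: [0.5408, -0.1568, 0.0533]
tcp_rot: [0.64, 0.768, -0.0, 0.0]
force: [-0.1, 0.3, 0.8]
grip_width: 0.696
grasp_force: 0.0
```

Request:
carry_out(steps=[[[0,0,0],0,0.2],[[0,0,0],0,0.2],[[0,0,-0.02],0,0.2],[[0,0,-0.05],0,0.2],[[0,0,-0.09],0,0.2]])

```text
time_s: 10.02
eef_pos: [0.5405, -0.1568, 0.145]
tcp_rot: [0.64, 0.768, -0.0, -0.0]
force: [0.3, 0.1, 0.2]
grip_width: 0.801
grasp_force: 0.0
```

Request:
carry_out(steps=[[[0,0,-0.04],0,0.2],[[0,0,-0.08],0,0.2],[[0,0,-0.1],0,0.2],[[0,0,-0.1],0,0.2],[[0,0,-0.1],0,0.2]])

```text
time_s: 10.65
eef_pos: [0.5403, -0.1565, 0.243]
tcp_rot: [0.64, 0.768, -0.0, -0.0]
force: [-0.3, -1.3, 0.1]
grip_width: 0.798
grasp_force: 0.0
```

Run:
```python
from h import *
snap('scene','scene5');snap('top','top5')
a=cv2.imread('pics/scene5.png')[230:370,170:340];b=cv2.imread('pics/top5.png')[140:280,340:490]
cv2.imwrite('pics/c7.png',cv2.resize(np.hstack([a,b]),None,fx=2.5,fy=2.5,interpolation=cv2.INTER_CUBIC))
togo((.541,-.156,.0535),10.2)
```

```text
t 10.75 tcp [ 0.5401 -0.1566  0.2424] yaw 10.4 q7 0.55 tilt [-0.0019  0.0003] F [0.1 0.5 0.1] w 0.802 0.0
shift [0.0003 0.0014 0.1889] roll units 0.02
```

View pics/c7.png

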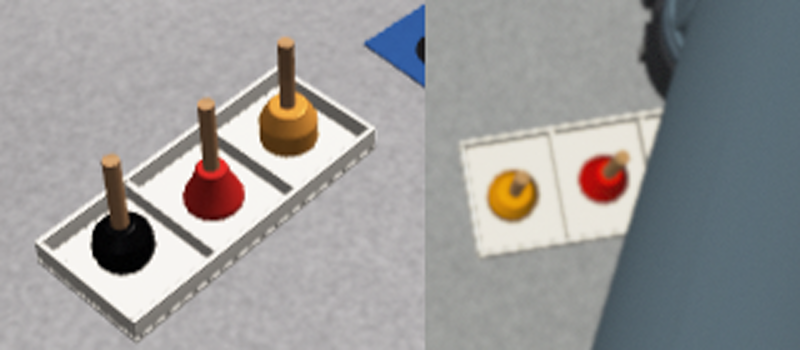

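The red piece stands upright in the middle bay: scene crop tip (206,104), foot (214,203); top crop foot (603,178). Black and ochre are unmoved and the gripper is clear. I'll confirm the numbers and hand in.

Run:
```python
from h import *
s=lambda x,y:(170+x/2.5-.3,230+y/2.5-.3); t=lambda x,y:(340+(x-425)/2.5-.3,140+y/2.5-.3)
a=tri(('scene5',s(206,103)),('top5',t(620,158)))[0]; b=tri(('scene5',s(214,203)),('top5',t(603,178)))[0]
print(a.round(4),b.round(4))
th=np.radians(10.2);d=b[:2]-[.541,-.156]
x,y=d@[np.cos(th),np.sin(th)],d@[-np.sin(th),np.cos(th)];print(x,y)
if abs(x)<.016 and abs(y)<.01: print(env.finish_job())
```

```text
[ 0.541  -0.1543  0.0981] [ 0.5438 -0.1567  0.0026]
0.0026809872635710913 -0.0011439798009431033
the job is handed in; nothing more can be done
None
```

The red piece stands upright and released in the tray's free middle bay, measured about 3 mm from the bay centre; the black and ochre pieces look unmoved, and the job was handed in at about 11 s, with no verdict returned.

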